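# Extend the ball-footed tripod leg until its button clicks out

### The arm

A 6-joint arm with a two-finger parallel gripper is mounted at the origin on the work surface. World frame = base frame: x ahead of the robot, y to its left, z up, the work surface at z = 0. Lengths are in m, angles in rad, forces in N, time in s.
With the tool pointing down it reaches from about 0.4 to 0.825 m from the base axis. Payload 7 kg.
Tool frame: the origin (TCP) lies midway between the tips of the shut fingers; the grasp point (between the pads) lies 19 mm behind it; z points along the fingers, y is the line along which they close (so a half turn about z gives the same grasp; the last joint's range is limited). The gripper opens to 88 mm and grips with 3 to 60 N. Pads are 19 mm wide; open, the fingers measure 130 mm over their backs; the gripper's body (78 mm by 193 mm) begins 47 mm behind the grasp point.
Start: joints at [-0.859, 0.359, 0.012, 0, -1.224, -0.288], TCP at [0.278, -0.615, 0.227] pointing down, gripper open.
Joint ranges: [-3.07, 3.07], [-1.43, 2.12], [-1.02, 1.25], [-3.03, 1.67], [-3.05, -0], [-3.03, 3.03]. Speed limits (rad/s): [2.39, 2.39, 3.01, 3.14, 3.14, 3.14].

### API

Orientations are given as [roll, pitch, yaw] about the fixed x, y, z axes, in that order (R = Rz(yaw) Ry(pitch) Rx(roll)).
In Python, from station import arm gives the robot as it stands. The module is installed in compiled form; this text tells all that it offers.
- The arm moves only by the tool carry_out, never from a script. Its argument "commands" is a list of rows, each a list of 4 numbers: the shift along the world's x, y, z in units of 50 mm (1.0 is 50 mm), then the turn about the world's z in units of 6 degrees (1.0 is 6 degrees). A call has exactly 10 rows; each row is the pose to reach, as a shift and turn from the pose commanded when the call began; what a row does not reach only later rows make up. A row lasts 1/8 s, in which the tool goes at most 62.5 mm and 10.7 degrees, less where a joint would pass 70% of its speed; a pose out of reach is approached as far as the arm can. A call with a gripper value outside its range is refused whole. "claw" is the closure, from 0 (fully open) to 1 (shut), set as the call begins (left out, the last holds). The fingers move at their own pace and stop on an object; "force" is the grip in N (left out, the last holds). Time passes only in rows, so rows that repeat a pose let the fingers close, or fill a call up. It gives the time, the measured TCP pose, the force, the opening and the grip force at its end, in the units of the state.
- arm.get_state(): the state, without advancing time (a new reading comes with each control period).
- arm.grab_frame(name): name is "scene" or "top" or "wrist"; returns a dict with "pixels" (420x560x3 uint8, red, green, blue), "fx", "fy", "cx", "cy" (pixels), "eye" and "orientation" of the camera in the world. Camera axes: x right, y down, z forward; pixel columns grow to the right and rows downward; lengths in m; the calibration is good to about 2 mm. A picture is of the moment at which its call begins. There is no depth.
- arm.job_done(): hands the job in; it is judged then, once.
Trained networks look in a picture, given as the dict that the camera call returned (one of the last four; its "shot" number tells which), for a name from the list of things; names that differ only in an ending like _2 or _b are one class to them, and where a whole thing is asked for, a point or a joint stands for the part that bears it (a point fixed in the world has none). Each returns a list of dicts, best first, with "conf" (0 to 1); they miss things now and then, are a little off and sometimes report something else, mostly with a low value. They report only what shows in the picture. A call takes as long as a camera call.
- arm.regions_of(picture, query): "pixels" (420x560 bool, what is visible of it) and "uv" ([column, row] in pixels, amid what is visible of it).
- arm.mark_of(picture, query): "uv" ([column, row] in pixels: a listed point, or the origin of a listed thing).
The state is a dict: "t": time; "q": joint angles; "qd": joint speeds; "joint_efforts": joint torques, N m; "eef_pos": TCP position; "ee_rot": TCP orientation; "force": force on the tool from outside, world axes, zero at the start; "moment": the same for the moment, N m; "width": finger opening in m; "gripper_force": force on a finger pad.
Only numpy, scipy, OpenCV 4.12 (cv2) and the standard library are available. Lean on these libraries where they do the work, as an engineer would, in place of code of your own. Each camera call takes 0.05 s, during which the arm holds its last target. There are 200 camera calls.

### The job

Two telescoping tripod legs lie clipped side by side in the oak drawer. Pull out the leg that ends in a round ball foot to its full length, until its lock button clicks out of the hole in the grey collar, then let go of it. Leave the leg with the flat disc foot as it is.

Things in the scene. Friction and masses are not known exactly. Their poses are not given: they have to be found in the camera images.
- ball_foot (a point): Centre of the round black rubber ball foot, 32 mm across, on the end of the wanted leg's 18 mm steel inner tube. x axis: level along the tube, away from the outer tube, the way to pull (+y within 15 degrees); z up. It lies 42 mm above the drawer floor, which is 10 mm above the worktop; drawer walls reach 55 mm, its front 75 mm, above the worktop. Nothing taller than 10 mm is within 45 mm of its way out except its own tubes.
- ball_leg (a joint): How far the ball-footed leg is pulled out, m: 0 collapsed (starts at 0 to 0.03), end stop at 0.072; the button springs out at about 0.068. Sliding takes 3 to 5 N, no return spring; once locked it cannot slide back. The outer tube (26 mm aluminium, 32 mm grey collar at its mouth) is clipped to a base fixed in the drawer; at 0 the mouth lies 50 mm behind the ball's centre.
- ball_button (a joint): Lock button of the ball-footed leg, a 9 mm steel pin under the hole on top of the grey collar, m: 0 held down inside the outer tube, 0.008 sprung out (locked), standing 3.5 mm proud of the collar. It rises by itself when the leg is pulled out far enough to bring it under the hole.
- disc_foot (a point): Centre of the flat black rubber disc foot, 40 mm across and 10 mm thick, on edge across the end of the other leg, which is otherwise the same; x along its tube, outward, z up. The legs lie side by side, within 20 degrees of parallel, about 130 to 190 mm apart, either one nearer the robot. To be left alone.

How it is judged:
At the end, for the whole second after the job is handed in: The ball-footed leg is pulled out at least 64 mm and at rest, its lock button stands at least 4 mm out of its held-down place (clicked into the hole), and the disc foot is within 10 mm of where it started (value of joint ball_button above 0.004 m and value of joint ball_leg above 0.064 m and velocity of joint ball_leg between -0.01 and 0.01 m/s and distance of disc_foot from where it was at the start of the episode below 0.01 m); the robot touches nothing.
It fails at once if the disc-footed leg is pulled out or pushed in by more than 10 mm (distance of disc_foot from where it was at the start of the episode above 0.01 m).
It also fails if it takes over 29 s, if anything falls off the work surface, if the arm or the gripper's body presses on something with over 40 N, if the wrist force passes 120 N, or if a joint passes its speed limit or range.

## Working session

There is one attempt and no reset: what is moved stays moved. The work goes in short steps, Python scripts to look and compute and a tool call to move; the robot and the scene stay as the last step left them, time stands still between calls to the robot, and variables do not carry over. Pictures are saved under pics/ and viewed, at most 10 in all, crops included, and the job is handed in when it is done.

Besides the shell and the picture viewer there is one more tool, called after "Call:" by a JSON object that holds its "name" and its "arguments". carry_out: Moves the arm, as the interface text tells. Its arguments: {"type":"object","properties":{"commands":{"type":"array","items":{"type":"array","items":{"type":"number"}}},"claw":{"type":"number"},"force":{"type":"number"}},"required":["commands"]}

```bash
mkdir -p pics
cat > h.py <<'E'
from station import arm
import numpy as np, cv2
from scipy.spatial.transform import Rotation as R
def rot(o):
    o=np.array(o,float)
    return o if o.shape==(3,3) else (R.from_euler('xyz',o).as_matrix() if o.size==3 else R.from_quat(o).as_matrix())
def ray(f,uv):
    d=rot(f["orientation"])@np.array([(uv[0]-f["cx"])/f["fx"],(uv[1]-f["cy"])/f["fy"],1])
    return np.array(f["eye"]),d/np.linalg.norm(d)
def plane(f,uv,z):
    e,d=ray(f,uv); return e+d*(z-e[2])/d[2]
def tri(rs):
    A=sum(np.eye(3)-np.outer(d,d) for e,d in rs); b=sum((np.eye(3)-np.outer(d,d))@e for e,d in rs)
    return np.linalg.solve(A,b)
def save(f,n): cv2.imwrite(n,cv2.cvtColor(f["pixels"],cv2.COLOR_RGB2BGR))
E
python3 - <<'E'
from h import *
np.set_printoptions(precision=4,suppress=True)
s=arm.get_state(); print(s["t"],s["eef_pos"],s["ee_rot"],s["width"])
ims=[]
for n in("top","scene"):
    f=arm.grab_frame(n); ims.append(f["pixels"]); print(n,f["eye"],f["orientation"])
    for q in("ball_foot","disc_foot","ball_button"):
        for r in arm.mark_of(f,q)[:2]: print(q,np.round(r["uv"],1),round(r["conf"],2),plane(f,r["uv"],.052))
    save(f,f"pics/{n}0.png")
E
```

```text
0.0 [ 0.2773 -0.6149  0.2256] [ 3.1399 -0.0001 -2.718 ] 0.08755515101031511
top [ 0.3828 -0.045   0.952 ] [-2.9626 -0.0086 -1.5581]
ball_foot [186.4 247.6] 0.88 [0.4817 0.114  0.052 ]
ball_foot [153.6 156.6] 0.54 [0.6441 0.18   0.052 ]Traceback (most recent call last):
  File "<stdin>", line 8, in <module>
ValueError: it knows: ball_foot, disc_foot
```

Run:
```python
from h import *
np.set_printoptions(precision=4,suppress=True)
for n in("top","scene"):
    f=arm.grab_frame(n); print(n,f["eye"],f["orientation"])
    for q in("ball_foot","disc_foot"):
        for r in arm.mark_of(f,q)[:2]: print(q,np.round(r["uv"],1),round(r["conf"],2),plane(f,r["uv"],.052))
    save(f,f"pics/{n}0.png")
```

```text
top [ 0.3828 -0.045   0.952 ] [-2.9626 -0.0086 -1.5581]
ball_foot [186.3 249. ] 0.66 [0.4793 0.1141 0.052 ]
disc_foot [155.  157.6] 0.87 [0.6423 0.1774 0.052 ]
scene [0.8991 0.2696 0.5893] [-2.3987 -0.0084  2.3635]
ball_foot [397.5 254.7] 0.94 [0.4778 0.1183 0.052 ]
disc_foot [359.4 349.4] 0.93 [0.6448 0.1731 0.052 ]
```

View pics/top0.png

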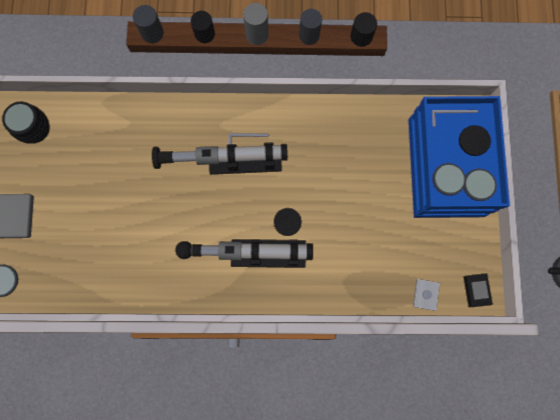

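View pics/scene0.png

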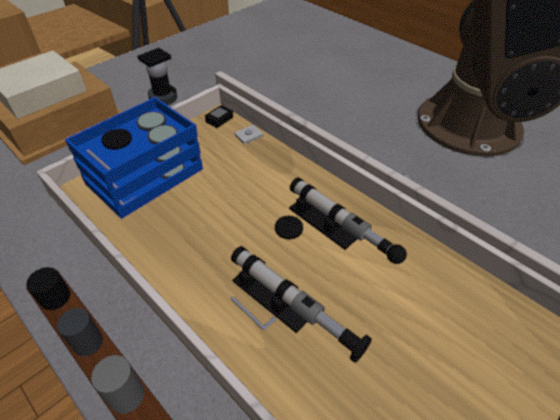

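The ball leg is the nearer one: ball at top-image (185,250), tube running right to (311,251). The disc leg is farther away, with its foot at (155,157). The near wall is at row ~320, clear of the fingers. Next I'll work out the leg axis.

Run:
```python
from h import *
np.set_printoptions(precision=4,suppress=True)
f=arm.grab_frame("top"); g=arm.grab_frame("scene")
rs=[]
for h in(f,g):
    r=arm.regions_of(h,"ball_foot")[0]; m=r["pixels"]; v,u=np.nonzero(m); print(r["conf"],r["uv"],u.min(),u.max(),v.min(),v.max())
    rs.append(ray(h,arm.mark_of(h,"ball_foot")[0]["uv"]))
print("tri",tri(rs))
for uv in((185,250),(230,251),(311,251.5)): print(plane(f,uv,.052))
p=f["pixels"].astype(int)
for c in(195,205,212,225,235,262,280,300): print(c,p[232:272:2,c].sum(1))
```

```text
0.95 [197.0, 248.8] 175 217 240 258
0.84 [388.7, 248.7] 363 406 229 263
tri [0.479  0.1178 0.0499]
[0.4775 0.1163 0.052 ]
[0.4769 0.0384 0.052 ]
[ 0.4779 -0.1019  0.052 ]
195 [436 443 433 427 424 451 217  87 103  90 101  82 237 396 405 422 428 414
 410 433]
205 [446 450 437 437 433 446 444 321 381 388 385 306 394 399 408 429 433 418
 416 438]
212 [448 456 441 439 437 437 415 313 373 385 387 309 401 407 418 432 436 425
 416 438]
225 [455 455 436 408 409 232 267 188 175 177 146 278 258 204 409 439 440 425
 426 446]
235 [452 421 413 417 103 198 255 283 303 318 316 308 270 220 126 108 113 152
 434 450]
262 [428 432 426 432 145 101 306 412 444 459 469 435 385 213 100 102 102 126
 399 431]
280 [104 370 434 435 179 100 282 393 437 459 471 441 398 265 112 109 108 113
 405 440]
300 [425 424 429 439 215  97 220 377 425 452 472 446 414 323 104 107 115  97
 412 448]
```

Call:
{"name": "carry_out", "arguments": {"commands": [[0.4,1.2,0,1],[0.8,2.4,0,2],[1.2,3.6,0,3],[1.6,4.8,0,4.4],[2,6,0,5.8],[2.4,7.2,0,7.2],[2.8,8.4,0,8.6],[3.2,9.6,0,10],[3.6,10.8,0,10.95],[4,12,0,10.95]], "claw": 0.3}}

```text
t: 2.0
eef_pos: [0.4756, -0.0202, 0.2272]
ee_rot: [-3.14, 0.0, -1.569]
force: [1.2, -1.3, 0.4]
width: 0.0614
gripper_force: 0.0
```

Call:
{"name": "carry_out", "arguments": {"commands": [[0,1.2,0,0],[0,2.2,0,0],[0,2.64,0,0],[0,2.64,-0.6,0],[0,2.64,-1.2,0],[0,2.64,-1.8,0],[0,2.64,-2,0],[0,2.64,-2,0],[0,2.64,-2,0],[0,2.64,-2,0]]}}

```text
t: 3.25
eef_pos: [0.4758, 0.11, 0.1276]
ee_rot: [-3.14, 0.001, -1.571]
force: [0.1, 0.4, 0.1]
width: 0.0614
gripper_force: 0.0
```

Run:
```python
from h import *
np.set_printoptions(precision=4,suppress=True)
ims=[];rs=[]
for n in("scene","wrist"):
    f=arm.grab_frame(n); ims.append(f["pixels"])
    for r in arm.mark_of(f,"ball_foot")[:2]: print(n,np.round(r["uv"],1),round(r["conf"],2),plane(f,r["uv"],.052))
s=arm.get_state(); print(s["t"],s["eef_pos"],s["ee_rot"],s["width"],s["force"])
cv2.imwrite("pics/b.png",cv2.resize(cv2.cvtColor(np.hstack(ims),cv2.COLOR_RGB2BGR),(800,300)))
```

```text
scene [396.4 254.6] 0.6 [0.4789 0.1169 0.052 ]
wrist [277.  227.7] 0.59 [0.4763 0.1159 0.052 ]
3.45 [0.4754 0.1097 0.127 ] [-3.1409  0.0004 -1.5711] 0.06112952837008263 [-0.1289  0.4244  0.0765]
```

View pics/b.png

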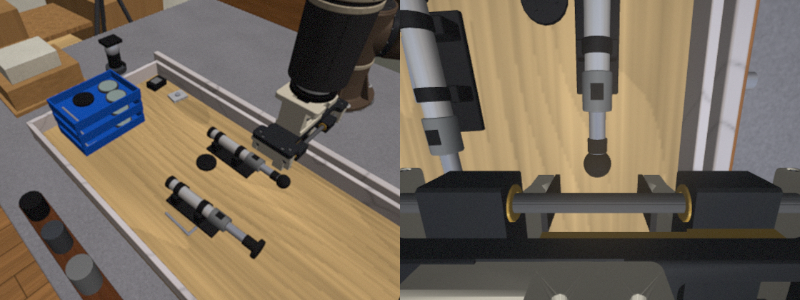

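The scene and wrist views agree: the ball is centred between the fingers (wrist ~(277,228)), about 6 mm further along +y. I'll descend and grip.

Call:
{"name": "carry_out", "arguments": {"commands": [[0.03,0.13,0,0],[0.03,0.13,-0.4,0],[0.03,0.13,-0.8,0],[0.03,0.13,-1.2,0],[0.03,0.13,-1.5,0],[0.03,0.13,-1.7,0],[0.03,0.13,-1.87,0],[0.03,0.13,-1.87,0],[0.03,0.13,-1.87,0],[0.03,0.13,-1.87,0]]}}

```text
t: 4.7
eef_pos: [0.477, 0.1163, 0.0336]
ee_rot: [-3.141, 0.001, -1.571]
force: [0.5, 0.4, 0.1]
width: 0.0614
gripper_force: 0.0
```

Call:
{"name": "carry_out", "arguments": {"commands": [[0,0,0,0],[0,0,0,0],[0,0,0,0],[0,0,0,0],[0,0,0,0],[0,0,0,0],[0,0,0,0],[0,0,0,0],[0,0,0,0],[0,0,0,0]], "claw": 1, "force": 40}}

```text
t: 5.95
eef_pos: [0.4775, 0.1164, 0.0332]
ee_rot: [-3.14, 0.0, -1.571]
force: [5.6, -1.7, -2.4]
width: 0.0302
gripper_force: 40.0
```

Call:
{"name": "carry_out", "arguments": {"commands": [[0,0.1,0,0],[0,0.2,0,0],[0,0.3,0,0],[0,0.4,0,0],[0,0.5,0,0],[0,0.6,0,0],[0,0.7,0,0],[0,0.8,0,0],[0,0.9,0,0],[0,1.0,0,0]]}}

```text
t: 7.2
eef_pos: [0.4775, 0.1659, 0.0332]
ee_rot: [-3.141, -0.0, -1.571]
force: [7.3, -3.6, -2.4]
width: 0.03
gripper_force: 40.0
```

Run:
```python
from h import *
ims=[]
for n in("scene","wrist"):
    f=arm.grab_frame(n); ims.append(f["pixels"])
s=arm.get_state(); print(s["t"],s["eef_pos"],s["force"],s["width"])
cv2.imwrite("pics/c.png",cv2.resize(cv2.cvtColor(np.hstack(ims),cv2.COLOR_RGB2BGR),(800,300)))
```

```text
7.3 [0.47746783 0.16637359 0.03316398] [ 5.51778216 -1.57579399 -2.37327413] 0.030247001616629136
```

View pics/c.png

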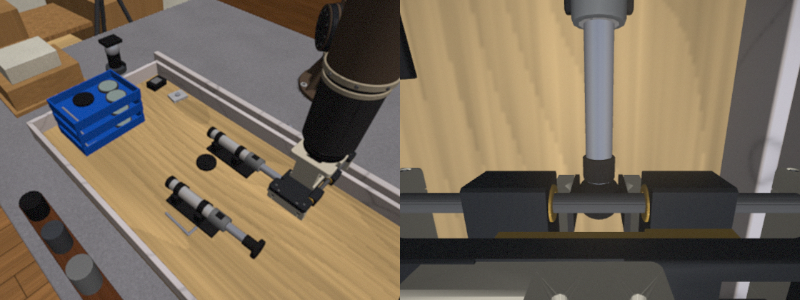

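The tube is sliding out, with the ball still held between the pads. I'll keep pulling slowly to the stop.

Call:
{"name": "carry_out", "arguments": {"commands": [[0,0.04,0,0],[0,0.08,0,0],[0,0.12,0,0],[0,0.16,0,0],[0,0.2,0,0],[0,0.24,0,0],[0,0.28,0,0],[0,0.3,0,0],[0,0.3,0,0],[0,0.3,0,0]]}}

```text
t: 8.55
eef_pos: [0.4774, 0.1789, 0.0332]
ee_rot: [-3.142, -0.003, -1.571]
force: [11.4, -13.9, -0.9]
width: 0.0299
gripper_force: 40.0
```

The force rose to 14 N and the arm lags its target, so it's at the end stop. Now release and lift.

Call:
{"name": "carry_out", "arguments": {"commands": [[0,-0.05,0,0],[0,-0.05,0,0],[0,-0.05,0,0],[0,-0.05,0,0],[0,-0.05,0,0],[0,-0.05,0,0],[0,-0.05,0,0],[0,-0.05,0,0],[0,-0.05,0,0],[0,-0.05,0,0]], "claw": 0.3}}

```text
t: 9.8
eef_pos: [0.4767, 0.1786, 0.0331]
ee_rot: [3.142, -0.0, -1.571]
force: [0.6, -0.4, 0.2]
width: 0.0615
gripper_force: 0.0
```

Call:
{"name": "carry_out", "arguments": {"commands": [[0,0,0.3,0],[0,0,0.7,0],[0,0,1.2,0],[0,0,1.7,0],[0,0,2.2,0],[0,0,2.6,0],[0,0,2.8,0],[0,0,2.8,0],[0,0,2.8,0],[0,0,2.8,0]]}}

```text
t: 11.05
eef_pos: [0.4763, 0.1784, 0.1722]
ee_rot: [3.14, -0.001, -1.571]
force: [0.7, 0.6, -0.4]
width: 0.0612
gripper_force: 0.0
```

Run:
```python
from h import *
f=arm.grab_frame("scene");g=arm.grab_frame("wrist")
for h in(f,g):
  for r in arm.mark_of(h,"ball_foot")[:1]: print(r["uv"],r["conf"],plane(h,r["uv"],.052))
s=arm.get_state(); print(s["t"],s["eef_pos"],s["force"],s["width"])
c=f["pixels"][190:310,290:450]; 
cv2.imwrite("pics/d.png",cv2.cvtColor(np.hstack([cv2.resize(c,(400,300),interpolation=3),cv2.resize(g["pixels"],(400,300))]),cv2.COLOR_RGB2BGR))
```

```text
[432.0, 278.5] 0.71 [0.47782558 0.18030208 0.052     ]
[278.3, 204.5] 0.62 [0.47584233 0.17560484 0.052     ]
11.25 [0.47657308 0.17858599 0.1726623 ] [-0.21503932  0.52635006  0.08078326] 0.06165522285437046
```

View pics/d.png

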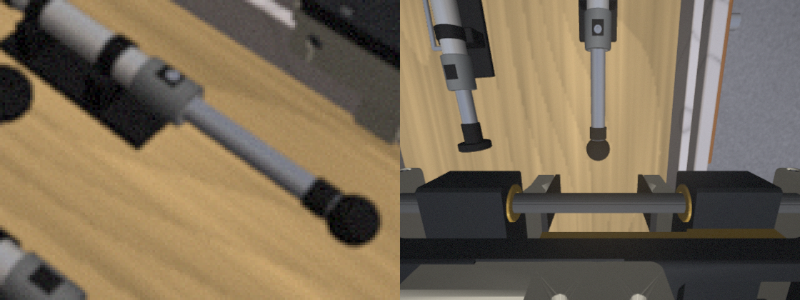

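The bright steel pin now shows in the collar hole (left crop ~(174,73)), while the disc leg's hole is still dark and its foot hasn't moved. The gripper is clear, so I'll hand in.

```bash
python3 -c "
from station import arm
print(arm.job_done())"
```

```text
the job is handed in; nothing more can be done
None
```

The ball-footed leg is pulled out to its end stop with its lock button showing in the collar hole, the gripper has let go and is clear, the disc leg was left alone, and the job was handed in at about 11 s; no verdict was returned.

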